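# Drive a bearing cup square into a cart wheel's hub

## Task

The new bearing cup has been started by hand in the hub of the cart wheel and sits crooked: take the brass drift out of the tool block and, with its narrow end on the cup's rim, drive the cup in with short, light pushes on one side and then the other, always bringing the high side down so that it goes in square and never cocks over. When it sits level on its shoulder all round, bed it there with a firm push of about 20 N, never more than 35 N, touching it with nothing but the drift. Then stand the drift back in a free hole of the block and leave everything else where it lies.

Things in the scene. Friction and masses are not known exactly. Their poses are not given: they have to be found in the camera images.
- wheel: The cart wheel, fixed, lying on its side: rubber tyre 200 mm across (top 57.5 mm above the bench), cast-iron web and hub 84 mm across. Origin: on its axis, on the bench; z up along the bore. The hub's face is 66 mm above the bench; in it a seal recess 67 mm wide, 5 mm deep (its floor at 61 mm); in that the bearing bore, 52 mm wide, ending on a shoulder at 46.5 mm.
- wheel_seat (a point): Point on the bore's axis at the shoulder, 46.5 mm above the bench. When the cup is home its origin is here and its rim at 62.5 mm: 1.5 mm above the recess floor, 3.5 mm below the hub's face. There it stops dead under the drift and the force shoots up.
- cup: The bearing cup: plain steel ring 52 mm outside, 40 inside, 16 high, 120 g; origin at the centre of its underside, z its axis. It starts 6.5 to 9 mm short of home, cocked about 3 degrees in some direction. It stays where it is left. Cocked beyond 6 degrees, or pressed with more than 35 N, it is spoilt.
- cup_rim (a point): Centre of the cup's upper rim, a flat ring from 20 to 26 mm radius: press 22 to 23 mm from the axis. The bore grips the cup: 8 to 15 N on one side of the rim slides that side down, the far side stays or rises a little (3 mm down on one side: the middle sinks about 1.5 mm, the cup tilts 0.065 rad).
- drift: The brass drift: plain round rod 16 mm thick, 125 long, 0.15 to 0.25 kg, upright in the block, narrow end down (tapered over the lowest 20 mm to a flat face 10 mm across). Origin: centre of that lower face, z up along the rod. In the block its top is 135 mm above the bench and 80 mm of it stand free.
- block: The hardwood tool block, fixed, 65 x 190 x 55 mm high; origin at the centre of its underside. Four holes 18 mm wide, 45 deep, in a row along its y axis at y = -66, -22, 22, 66 mm (x = 0). Drift, punch and chisel stand in the first three in any order; the one at +66 is empty. Hole floors are 10 mm above the bench. Fingers should close across the row, along the block's x.
- punch: A dark steel pin punch, 13 mm thick, 122 mm long, standing in the block, thin tip up; origin at its foot. Leave it.
- chisel: A steel cold chisel, 15 mm thick, 119 mm long, standing in the block, flat blade up; origin at its foot. Leave it.
- cone: Leave alone: a bearing cone (inner ring with rollers), 44 mm across, 18 high; origin at the middle of its underside.
- dust_cap: Leave alone: a pressed-metal dust cap, 74 mm across, 26 high; origin at the middle of its underside.
- axle: Leave alone: a hex-head axle bolt with nut, 127 mm long, lying down; origin under the middle of its length.
Mind the look-alikes: they are no part of the job. There is more than one size of the drift; the job needs the middle-sized.

How it is judged:
On the way, in this order (a step that is already met when the one before it is completed fails the run):
1. the drift is drawn out of the block (z of drift in the frame of block above 0.06 m), for 0.1 s.
2. the cup, level and down on its shoulder, is bedded by a push of the drift of 15 N or more (z of cup in the frame of wheel_seat below 0.0015 m and angle between cup's own z axis and vertical below 0.03 rad and horizontal distance between cup and wheel_seat below 0.003 m and contact force between drift and cup above 15 N), for 0.05 s.
At the end, for the whole second after the job is handed in: The cup's underside is within 1.5 mm of the shoulder of its bore, tilted less than 1.7 degrees and centred within 3 mm; the drift stands in a hole of the tool block (its narrow end less than 22 mm above the block's underside, leaning less than 17 degrees), let go and at rest (z of cup in the frame of wheel_seat below 0.0015 m and angle between cup's own z axis and vertical below 0.03 rad and horizontal distance between cup and wheel_seat below 0.003 m and z of drift in the frame of block between 0 and 0.022 m and x of drift in the frame of block between -0.02 and 0.02 m and y of drift in the frame of block between -0.08 and 0.08 m and angle between drift's own z axis and vertical below 0.3 rad and linear speed of drift below 0.02 m/s); the robot touches nothing.
It fails at once if the drift presses on the cup with more than 35 N (contact force between drift and cup above 35 N).
It fails at once if the cup cocks over by more than 6 degrees (angle between cup's own z axis and vertical above 0.105 rad).
It fails at once if something other than the drift pushes on the cup (contact force between any of the fingers, the arm, punch, chisel, axle, cone, dust_cap and cup above 1 N).
It fails at once if another thing is moved by more than 40 mm (distance of any of cone, dust_cap, axle, punch, chisel from where it was at the start of the episode above 0.04 m).
It also fails if it takes over 72 s, if anything falls off the work surface, if the arm or the gripper's body presses on something with over 40 N, if the wrist force passes 120 N, or if a joint passes its speed limit or range.

## Robot

A 6-joint arm with a two-finger parallel gripper is mounted at the origin on the work surface. World frame = base frame: x ahead of the robot, y to its left, z up, the work surface at z = 0. Lengths are in m, angles in rad, forces in N, time in s.
With the tool pointing down it reaches from about 0.25 to 0.85 m from the base axis. Payload 12.5 kg.
Tool frame: the origin (TCP) lies midway between the tips of the shut fingers; the grasp point (between the pads) lies 19 mm behind it; x points along the fingers, z is the direction in which the jaws open and shut, and the axes are right-handed (so a half turn about x gives the same grasp; the last joint's range is limited). The gripper opens to 93 mm and grips with 3 to 60 N. Pads are 15 mm wide; open, the fingers measure 128 mm over their backs; the gripper's body (75 mm by 188 mm) begins 65 mm behind the grasp point.
Start: joints at [1.25, 0.351, 1.652, -0, 1.139, -0.085], TCP at [0.128, 0.535, 0.219] pointing down, gripper open.
Joint ranges: [-2.75, 2.75], [-0.79, 2.1], [0.01, 2.65], [-1.57, 4.71], [0.07, 3.14], [-2.87, 2.87]. Speed limits (rad/s): [2.22, 2.22, 2.79, 3.14, 3.14, 3.14].

## Interface

Orientations are given as a unit quaternion [w, x, y, z].
In Python, from workcell import sensors, capture, camera_info, order gives the robot as it stands. The module is installed in compiled form; this text tells all that it offers.
- The arm moves only by the tool drive_tool, never from a script. Its argument "deltas" is a list of rows, each a list of 3 entries, a list of its own where there are three numbers: the turn, a rotation vector about the world's x, y, z in degrees, then the shift along the world's x, y, z in cm, then the finger opening in cm, from 0 to 9.3. In form: [[[rx, ry, rz], [x, y, z], fingers], ...]. A call has 1 to 20 rows; each row is the pose to reach, as a shift and turn from the pose commanded when the call began; what a row does not reach only later rows make up. A row lasts 1/10 s, in which the tool goes at most 50 mm and 8.59 degrees, less where a joint would pass 70% of its speed; a pose out of reach is approached as far as the arm can. A call with a gripper value outside its range is refused whole. The fingers move at their own pace and stop on an object; "squeeze" is the grip in N (left out, the last holds). Time passes only in rows, so rows that repeat a pose let the fingers close. It gives the time, the measured TCP pose, the force and the opening at its end, in the units of the state.
- sensors.sense(): the state, without advancing time (a new reading comes with each control period).
- capture(name): name is "scene" or "side" or "wrist"; returns (picture, depth): 480x640x3 uint8, red, green, blue; 480x640 float32, m along the optical axis (not along the pixel's ray), 0 where there is no reading.
- camera_info(name): a dict with "fx", "fy", "cx", "cy" (pixels), "pose" (4x4, takes a point from camera to world coordinates); the wrist camera has in their place "T_tool_cam" (4x4, takes a point from camera to tool coordinates, whose origin is the TCP and whose axes are the tool frame's). Camera axes: x right, y up, looking along -z (the intrinsics and any distortion apply to the point x, -y, -z); pixel columns grow to the right and rows downward; lengths in m; the calibration is good to about 2 mm. A picture is of the moment at which its call begins: read the wrist's pose just before it. camera_info takes no time and is no camera call.
- order.finish_job(): hands the job in, once; it reports no verdict.
The state is a dict: "clock": time; "joint_positions": joint angles; "joint_velocities": joint speeds; "tau": joint torques, N m; "tcp_pos": TCP position; "tool_rot": TCP orientation; "force": force on the tool from outside, world axes, zero at the start; "wrist_torque": the same for the moment, N m; "finger_gap": finger opening in m.
Only numpy, scipy, OpenCV 4.12 (cv2) and the standard library are available. Lean on these libraries where they do the work, as an engineer would, in place of code of your own. Each camera call takes 0.05 s, during which the arm holds its last target.

## Working session

There is one attempt and no reset: what is moved stays moved. The work goes in short steps, Python scripts to look and compute and a tool call to move; the robot and the scene stay as the last step left them, time stands still between calls to the robot, and variables do not carry over. Pictures are saved under pics/ and viewed, and the job is handed in when it is done.

Besides the shell and the picture viewer there is one more tool, called after "Request:" in YAML: its name, and indented under it one key for each argument. drive_tool: Moves the arm, as the interface text tells. Its arguments: {"type":"object","properties":{"deltas":{"type":"array"},"squeeze":{"type":"number"}},"required":["deltas"]}

```bash
mkdir -p pics; ls; python3 - <<'E'
from workcell import sensors, capture, camera_info
import cv2,json,numpy as np
s=sensors.sense();print(s)
for n in("scene","side","wrist"):
    im,d=capture(n);cv2.imwrite(f"pics/{n}0.png",im[...,::-1]);np.save(f"{n}0.npy",d)
    print(n,camera_info(n), (d>0).mean())
E
```

```text
pics
{'clock': 0.0, 'joint_positions': array([ 1.25039718e+00,  3.51219138e-01,  1.65240752e+00, -6.38804699e-07,
        1.13910007e+00, -8.46003906e-02]), 'joint_velocities': array([ 1.11626404e-03,  1.60731406e-03,  5.57073267e-05, -1.33885401e-03,
       -1.21250920e-03,  8.97439179e-04]), 'tau': array([-1.65257297e-03, -4.97336483e+01, -2.85255414e+01,  6.97759562e-02,
        2.57836125e-02, -8.00031034e-05]), 'tcp_pos': array([0.12835996, 0.53446575, 0.21811709]), 'tool_rot': array([ 0.55500739, -0.43793662,  0.55567666,  0.43749487]), 'force': array([-0.33164957,  1.01451375, -0.1252593 ]), 'wrist_torque': array([0.02193118, 0.02852725, 0.01531353]), 'finger_gap': 0.09343373525505036}
scene {'fx': 512.235749609323, 'fy': 512.235749609323, 'cx': 318.0621286347164, 'cy': 225.20959940408366, 'pose': array([[-0.23063862, -0.61290536,  0.75574655,  1.23200706],
       [ 0.97278126, -0.16312993,  0.16457597,  0.13261461],
       [ 0.02241539,  0.77313366,  0.6338469 ,  0.6684574 ],
       [ 0.        ,  0.        ,  0.        ,  1.        ]])} 0.995908203125
side {'fx': 473.0020687883443, 'fy': 473.0020687883443, 'cx': 321.8406965905838, 'cy': 237.47609535675508, 'pose': array([[ 0.73922339,  0.4268429 , -0.52091643,  0.16434651],
       [-0.67345237,  0.46476362, -0.57485362, -0.42165413],
       [-0.00326918,  0.77575764,  0.63102249,  0.53059349],
       [ 0.        ,  0.        ,  0.        ,  1.        ]])} 0.995849609375
wrist {'fx': 372.3579914049173, 'fy': 372.3579914049173, 'cx': 319.477559562804, 'cy': 239.2325017068775, 'T_tool_cam': array([[ 1.29496193e-05,  2.52485449e-01, -9.67600691e-01,
        -1.65933251e-01],
       [-4.82406378e-04,  9.67600581e-01,  2.52485413e-01,
         6.90532161e-02],
       [ 9.99999884e-01,  4.63507155e-04,  1.34330650e-04,
        -6.91289768e-04],
       [ 0.00000000e+00,  0.00000000e+00,  0.00000000e+00,
         1.00000000e+00]])} 0.9959635416666667
```

View pics/scene0.png

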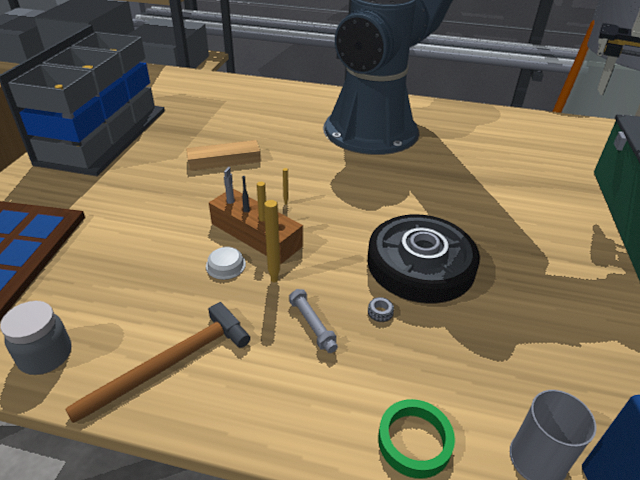

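View pics/side0.png

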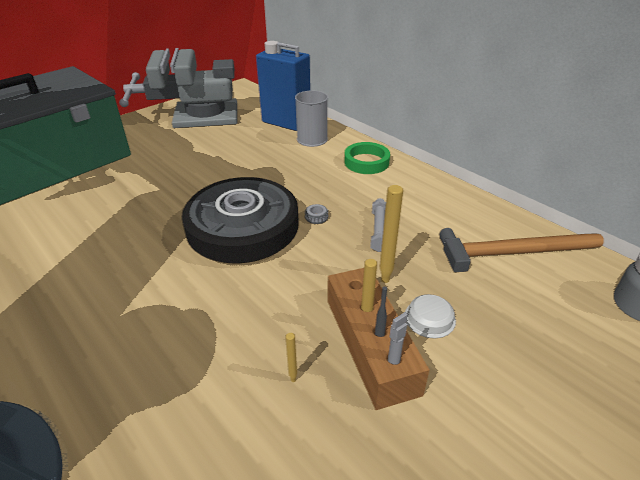

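View pics/wrist0.png

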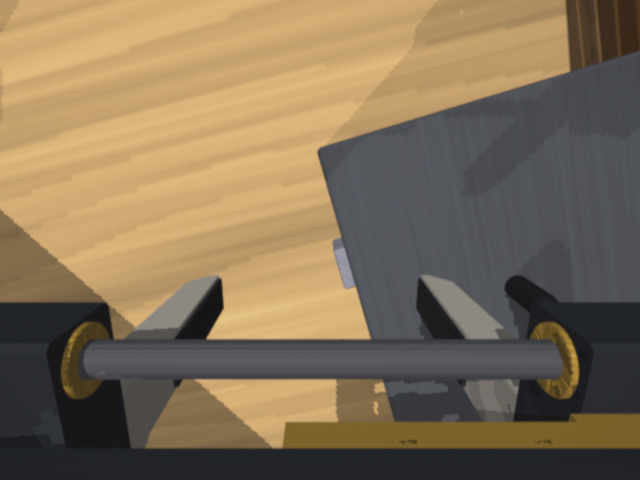

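The drift stands in the block's third hole: scene (262,200), side (370,285). The hole beside it, side (356,285), is empty. A big rod and a small rod, both look-alikes, stand on the bench outside the block. The wheel is at scene (424,255). Next I'll measure positions.

```bash
cat > h.py <<'E'
import numpy as np,cv2
from workcell import sensors,capture,camera_info
from scipy.spatial.transform import Rotation as R
def quat(q): return R.from_quat([q[1],q[2],q[3],q[0]])
def pose(name,s=None):
    ci=camera_info(name)
    if name!="wrist": return ci,ci["pose"]
    s=s or sensors.sense(); T=np.eye(4);T[:3,:3]=quat(s["tool_rot"]).as_matrix();T[:3,3]=s["tcp_pos"]
    return ci,T@ci["T_tool_cam"]
def cloud(name,d,P=None):
    ci,P0=pose(name); P=P0 if P is None else P
    v,u=np.mgrid[0:480,0:640]
    p=np.stack([(u-ci["cx"])/ci["fx"]*d,-(v-ci["cy"])/ci["fy"]*d,-d],-1)
    return p@P[:3,:3].T+P[:3,3]
def ray(name,u,v,z,P=None):
    ci,P0=pose(name); P=P0 if P is None else P
    r=P[:3,:3]@np.array([(u-ci["cx"])/ci["fx"],-(v-ci["cy"])/ci["fy"],-1])
    t=(z-P[2,3])/r[2]; return P[:3,3]+t*r
def proj(name,p,P=None):
    ci,P0=pose(name); P=P0 if P is None else P
    c=P[:3,:3].T@(np.asarray(p)-P[:3,3]); return ci["cx"]+ci["fx"]*c[0]/-c[2], ci["cy"]-ci["fy"]*c[1]/-c[2]
E
python3 - <<'E'
from h import *
print(quat(sensors.sense()["tool_rot"]).as_matrix().round(3))
for n in("scene","side"):
    d=np.load(n+"0.npy");p=cloud(n,d);im=cv2.imread(f"pics/{n}0.png")
    hsv=cv2.cvtColor(im,cv2.COLOR_BGR2HSV)
    # block top
    m=(abs(p[...,2]-.055)<.004)
    box={"scene":(slice(185,270),slice(200,310)),"side":(slice(260,410),slice(320,440))}[n]
    mm=np.zeros_like(m);mm[box]=m[box]
    q=p[mm][:,:2].astype(np.float32);print(n,"blocktop",len(q),cv2.minAreaRect(q),"medz",np.median(p[mm][:,2]))
    # brass tops
    for nm,b in {"scene":{"big":(195,215,260,282),"mid":(180,200,252,268),"small":(165,185,280,290)},"side":{"big":(183,205,385,403),"mid":(257,275,362,378),"small":(330,345,285,298)}}[n].items():
        pp=p[b[0]:b[1],b[2]:b[3]].reshape(-1,3); h=hsv[b[0]:b[1],b[2]:b[3]].reshape(-1,3)
        br=(h[:,0]>15)&(h[:,0]<32)&(h[:,1]>120)&(pp[:,2]>.05)
        pp=pp[br]; zt=np.percentile(pp[:,2],98); t=pp[pp[:,2]>zt-.004]
        print(n,nm,"top z",zt,"ctr",t.mean(0),np.ptp(t,0))
    # tyre / hub
    w={"scene":(slice(205,305),slice(360,490)),"side":(slice(170,270),slice(175,305))}[n]
    for z0 in(.0575,.066):
        mm=np.zeros_like(m);mm[w]=abs(p[w][...,2]-z0)<.0025
        q=p[mm][:,:2].astype(np.float32);print(n,z0,len(q),cv2.minEnclosingCircle(q))
    mm=np.zeros_like(m);mm[w]=p[w][...,2]>.0675
    print("high pts",p[mm].mean(0),mm.sum(),p[mm][:,2].max())
E
```

```text
[[-0.    -0.972  0.234]
 [-0.001  0.234  0.972]
 [-1.     0.    -0.001]]
scene blocktop 1434 ((0.48604556918144226, -0.12208510935306549), (0.23553039133548737, 0.16236938536167145), 51.821990966796875) medz 0.053333560434940475
scene big top z 0.17314208259093553 ctr [ 0.6077517  -0.08199004  0.17163621] [0.02233316 0.02179619 0.0047416 ]
scene mid top z 0.13415982780071267 ctr [ 0.50634508 -0.13448619  0.13259028] [0.01539577 0.01551213 0.00472065]
scene small top z 0.08786283255367565 ctr [ 0.38050935 -0.12561934  0.08631841] [0.01008216 0.00865516 0.00445568]
scene 0.0575 1594 ((0.5121924877166748, 0.1735868752002716), 0.0968790203332901)
scene 0.066 505 ((0.5120048522949219, 0.1722871959209442), 0.0436101108789444)
high pts [0.68077412 0.16473295 0.21046078] 242 0.668457398510851
side blocktop 4370 ((0.5119844675064087, -0.16143427789211273), (0.20116810500621796, 0.1037246435880661), 65.04027557373047) medz 0.05538172999974869
side big top z 0.1750911854122915 ctr [ 0.58831017 -0.09795036  0.18493347] [0.45015251 0.34480146 0.35943058]
side mid top z 0.1365388972584894 ctr [ 0.5011453 -0.1395787  0.1350012] [0.01605705 0.01547619 0.00455292]
side small top z 0.09083918806560176 ctr [ 0.37683012 -0.13023003  0.0889284 ] [0.01032361 0.01028213 0.0041353 ]
side 0.0575 2478 ((0.5086596608161926, 0.1680261343717575), 0.09817954897880554)
side 0.066 600 ((0.5080311298370361, 0.16901375353336334), 0.04290783777832985)
high pts [0.45120204 0.07244336 0.14539122] 355 0.5305934875540492
```

```bash
python3 - <<'E'
import cv2
a=cv2.imread("pics/scene0.png");cv2.imwrite("pics/a1.png",cv2.resize(a[205:305,360:490],None,fx=6,fy=6,interpolation=cv2.INTER_CUBIC))
a=cv2.imread("pics/side0.png");cv2.imwrite("pics/a2.png",cv2.resize(a[170:270,175:305],None,fx=6,fy=6,interpolation=cv2.INTER_CUBIC))
E
```

```text
(no output)
```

View pics/a1.png

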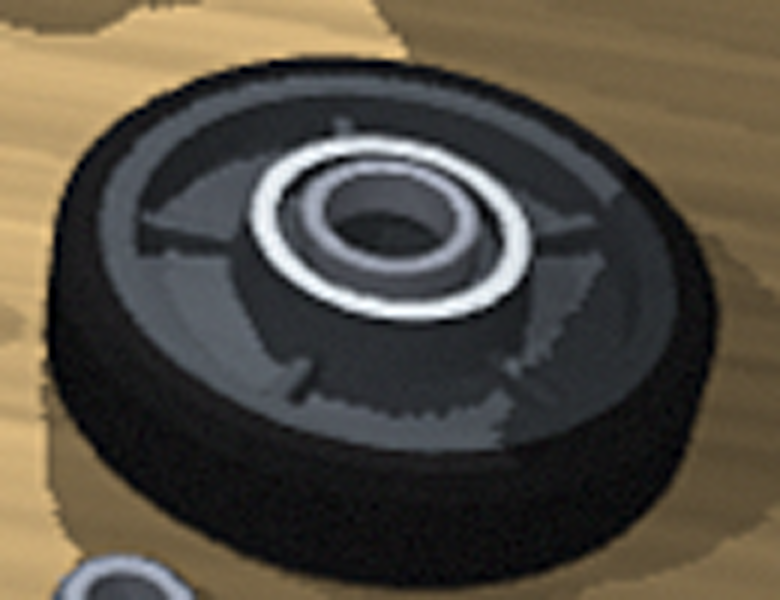

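View pics/a2.png

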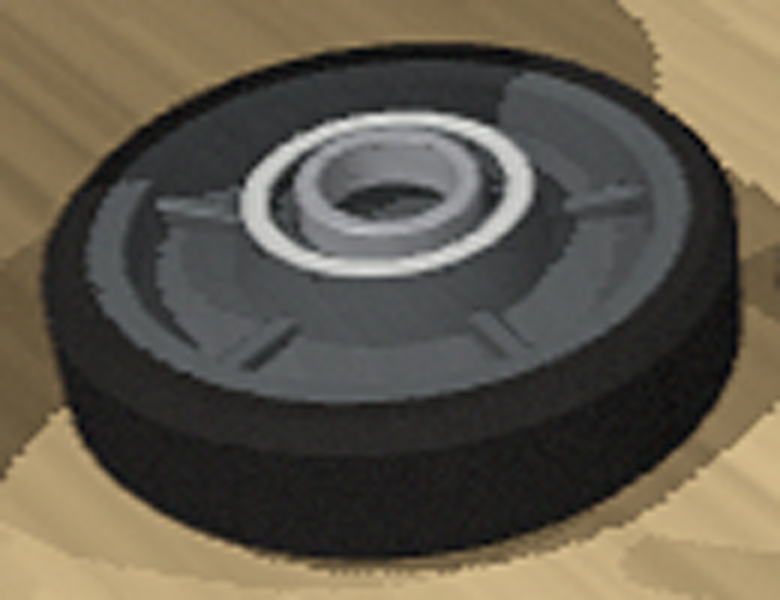

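```bash
python3 - <<'E'
from h import *
for n,box in {"scene":(slice(175,270),slice(200,310)),"side":(slice(250,410),slice(320,440))}.items():
    d=np.load(n+"0.npy");p=cloud(n,d);im=cv2.imread(f"pics/{n}0.png")
    hsv=cv2.cvtColor(im,cv2.COLOR_BGR2HSV)
    m=np.zeros(d.shape,bool);m[box]=(abs(p[box][...,2]-.055)<.004)&(hsv[box][...,0]<14)&(hsv[box][...,1]>110)
    m=cv2.morphologyEx(m.astype(np.uint8),cv2.MORPH_OPEN,np.ones((3,3),np.uint8))>0
    q=p[m][:,:2].astype(np.float32);r=cv2.minAreaRect(q);print(n,len(q),r,cv2.boxPoints(r))
    v=im.copy();v[m]=(0,255,0);cv2.imwrite(f"pics/b_{n}.png",cv2.resize(v[box],None,fx=4,fy=4))
E
```

```text
scene 0 ((0.0, 0.0), (0.0, 0.0), 0.0) [[0. 0.]
 [0. 0.]
 [0. 0.]
 [0. 0.]]
side 0 ((0.0, 0.0), (0.0, 0.0), 0.0) [[0. 0.]
 [0. 0.]
 [0. 0.]
 [0. 0.]]
```

View pics/b_side.png

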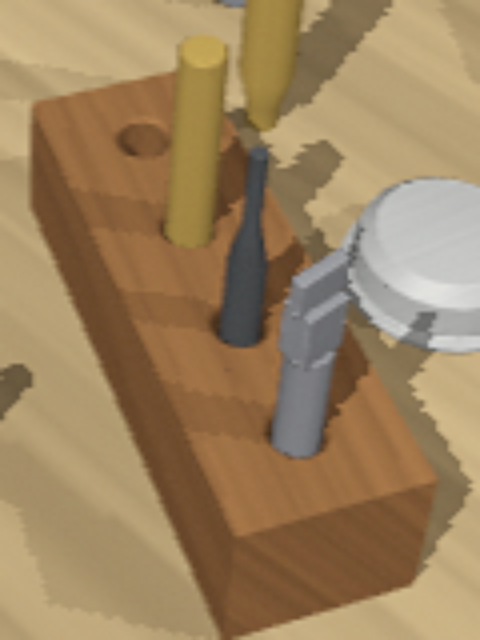

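```bash
python3 - <<'E'
from h import *
c=[ray("side",*x,.055)[:2] for x in((378,384.2),(428.2,370),(362.5,268),(328.2,275.7))]
print(np.round(c,4)); e=ray("side",356.2,285.0,.055)[:2];print("empty",e)
dr=np.array([ray("side",187/4+320,231/4+250,.055)[:2]]);print(dr)
# long edge dir
a=c[3]-c[0];print("long",np.hypot(*a),a/np.hypot(*a)); a=c[2]-c[1];print(np.hypot(*a),a/np.hypot(*a)); print(np.linalg.norm(c[1]-c[0]),(c[1]-c[0]))
for n,b in {"scene":(206,225,262,266),"side":None}.items(): pass
im=cv2.imread("pics/scene0.png");cv2.imwrite("pics/c1.png",cv2.resize(im[160:290,200:310],None,fx=5,fy=5,interpolation=cv2.INTER_CUBIC))
E
```

```text
[[ 0.4241 -0.2304]
 [ 0.4822 -0.2574]
 [ 0.5531 -0.0817]
 [ 0.5046 -0.0595]]
empty [ 0.52092506 -0.10027612]
[[ 0.50049492 -0.14017732]]
long 0.18887402029952546 [0.42632621 0.90456949]
0.18942332763400074 [0.37396746 0.92744182]
0.06412341841834641 [ 0.05813866 -0.02705011]
```

View pics/c1.png

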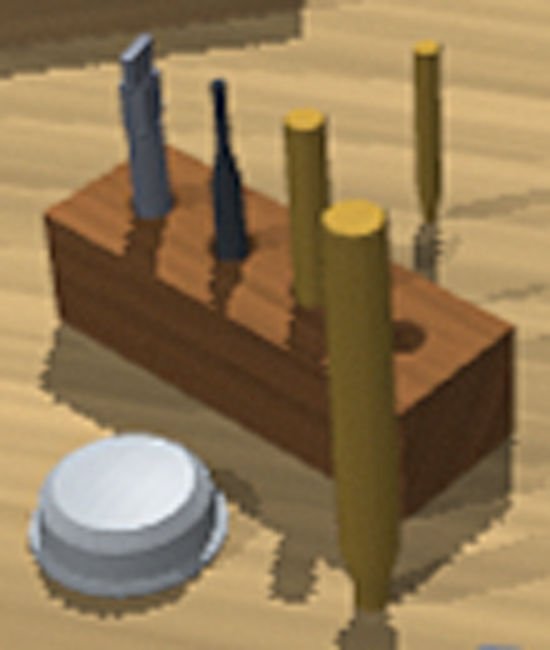

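Request:
drive_tool:
  deltas:
    - [[0, 0, -100], [38.2, -36.3, 0.5], 9.3]
    - [[0, 0, -100], [38.2, -36.3, 0.5], 9.3]
    - [[0, 0, -100], [38.2, -36.3, 0.5], 9.3]
    - [[0, 0, -100], [38.2, -36.3, 0.5], 9.3]
    - [[0, 0, -100], [38.2, -36.3, 0.5], 9.3]
    - [[0, 0, -100], [38.2, -36.3, 0.5], 9.3]
    - [[0, 0, -100], [38.2, -36.3, 0.5], 9.3]
    - [[0, 0, -100], [38.2, -36.3, 0.5], 9.3]
    - [[0, 0, -100], [38.2, -36.3, 0.5], 9.3]
    - [[0, 0, -100], [38.2, -36.3, 0.5], 9.3]
    - [[0, 0, -100], [38.2, -36.3, 0.5], 9.3]
    - [[0, 0, -100], [38.2, -36.3, 0.5], 9.3]
    - [[0, 0, -100], [38.2, -36.3, 0.5], 9.3]
    - [[0, 0, -100], [38.2, -36.3, 0.5], 9.3]
    - [[0, 0, -100], [38.2, -36.3, 0.5], 9.3]
    - [[0, 0, -100], [38.2, -36.3, 0.5], 9.3]

```text
clock: 1.75
tcp_pos: [0.5101, 0.1723, 0.2237]
tool_rot: [0.692, 0.143, 0.692, -0.143]
force: [0.5, -0.7, 0.2]
finger_gap: 0.0932
```

```bash
python3 - <<'E'
from h import *
s=sensors.sense();print(s["clock"],s["tcp_pos"],s["joint_positions"].round(3),s["joint_velocities"].round(3),s["force"])
_,P=pose("wrist",s)
im,d=capture("wrist");cv2.imwrite("pics/w1.png",im[...,::-1]);np.savez("w1.npz",d=d,P=P)
p=cloud("wrist",d,P)
print(proj("wrist",[.51,.171,.066],P))
E
```

```text
1.75 [0.5101279  0.17225982 0.22371166] [0.239 0.324 1.676 0.    1.141 0.647] [-0.001  0.001 -0.003  0.     0.001  0.008] [ 0.47192536 -0.71262121  0.18199988]
(np.float64(319.13971008090243), np.float64(223.76713938378794))
```

View pics/w1.png

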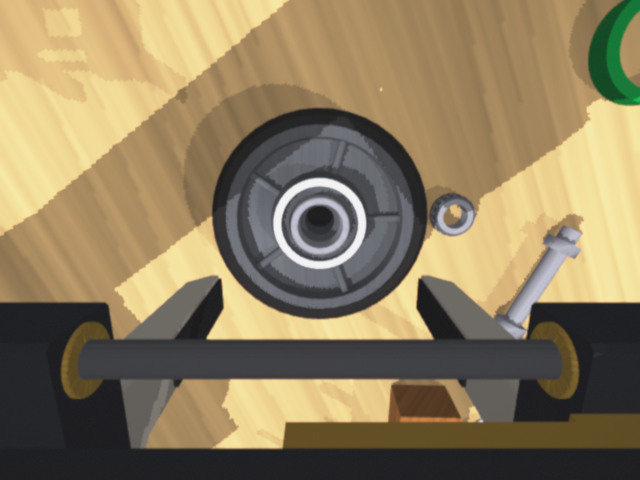

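The wheel hub is centred at about (319,223) in the wrist picture, and the cup ring shows inside the white hub face. Next I'll measure the hub centre and the cup's plane from depth.

```bash
cat >> h.py <<'E'
def cup(d,P,im,name="wrist",c0=(.51,.171)):
    p=cloud(name,d,P);g=im.max(-1)
    r=np.hypot(p[...,0]-c0[0],p[...,1]-c0[1])
    m=((g>190)&(r<.06)&(abs(p[...,2]-.066)<.012)).astype(np.uint8)
    cs,_=cv2.findContours(m,cv2.RETR_EXTERNAL,cv2.CHAIN_APPROX_NONE);c=max(cs,key=cv2.contourArea)
    e=cv2.fitEllipse(c); hz=np.median(p[(m>0)][:,2])
    ctr=ray(name,*e[0],.066,P); print("hub px",e[0],"ctr",ctr.round(4),"face z",hz.round(4))
    r=np.hypot(p[...,0]-ctr[0],p[...,1]-ctr[1])
    k=(r>.0205)&(r<.0255)&(p[...,2]>.058)&(p[...,2]<.085)
    q=p[k]; 
    for _ in range(6):
        A=np.c_[q[:,:2]-ctr[:2],np.ones(len(q))];x=np.linalg.lstsq(A,q[:,2],rcond=None)[0];res=q[:,2]-A@x
        q=q[abs(res)<max(.0008,2*res.std())]
    t=np.arctan(np.hypot(*x[:2]));print("rim n",len(q),"res",res.std().round(5),"mid h over hub face",((x[2]-hz)*1e3).round(2),"-> above home",((x[2]-hz)*1e3+3.5).round(2),"tilt rad",t.round(4),"high dir deg",np.degrees(np.arctan2(x[1],x[0])).round(1))
    return ctr,x,hz,q
E
python3 - <<'E'
from h import *
f=np.load("w1.npz");im=cv2.imread("pics/w1.png")
ctr,x,hz,q=cup(f["d"],f["P"],im)
p=cloud("wrist",f["d"],f["P"])
# azimuth profile
a=np.degrees(np.arctan2(p[...,1]-ctr[1],p[...,0]-ctr[0]));r=np.hypot(p[...,0]-ctr[0],p[...,1]-ctr[1])
for k in range(-180,180,30):
    print(k,[np.round(np.median(p[(a>=k)&(a<k+30)&(r>lo)&(r<lo+.002)][:,2])*1e3,1) for lo in(.016,.018,.020,.022,.024,.026,.028,.030,.034,.037)])
for n in("scene","side"):
    d=np.load(n+"0.npy");im=cv2.imread(f"pics/{n}0.png");cup(d,camera_info(n)["pose"],im,n)
E
```

```text
hub px (319.2181091308594, 223.04061889648438) ctr [0.5103 0.1716 0.066 ] face z 0.0665
rim n 733 res 0.00068 mid h over hub face 4.29 -> above home 7.79 tilt rad 0.0497 high dir deg 119.1
-180 [np.float64(46.6), np.float64(55.8), np.float64(67.8), np.float64(71.7), np.float64(71.1), np.float64(70.3), np.float64(61.2), np.float64(61.0), np.float64(65.2), np.float64(66.3)]
-150 [np.float64(46.2), np.float64(46.5), np.float64(62.6), np.float64(70.4), np.float64(70.3), np.float64(70.2), np.float64(61.7), np.float64(61.2), np.float64(64.3), np.float64(66.2)]
-120 [np.float64(46.5), np.float64(46.5), np.float64(60.8), np.float64(69.9), np.float64(69.6), np.float64(69.6), np.float64(62.4), np.float64(60.9), np.float64(64.0), np.float64(66.1)]
-90 [np.float64(46.6), np.float64(47.0), np.float64(61.9), np.float64(69.7), np.float64(69.6), np.float64(69.1), np.float64(61.5), np.float64(61.2), np.float64(64.7), np.float64(66.0)]
-60 [np.float64(46.7), np.float64(55.3), np.float64(67.0), np.float64(69.8), np.float64(69.6), np.float64(69.2), np.float64(61.0), np.float64(61.0), np.float64(65.4), n
[... 991 characters left out ...]
4(71.8), np.float64(72.0), np.float64(71.8), np.float64(66.1), np.float64(60.7), np.float64(60.9), np.float64(61.0), np.float64(66.0), np.float64(342.1)]
150 [np.float64(46.5), np.float64(61.0), np.float64(71.9), np.float64(71.8), np.float64(71.4), np.float64(60.6), np.float64(61.1), np.float64(61.3), np.float64(66.0), np.float64(66.4)]
hub px (424.6749572753906, 242.7138671875) ctr [0.5127 0.1726 0.066 ] face z 0.0648
rim n 300 res 0.00342 mid h over hub face 1.43 -> above home 4.93 tilt rad 0.0616 high dir deg 145.5
hub px (239.01515197753906, 201.82301330566406) ctr [0.5085 0.1695 0.066 ] face z 0.0667
rim n 150 res 0.00109 mid h over hub face 4.28 -> above home 7.78 tilt rad 0.048 high dir deg 102.5
  return _methods._mean(a, axis=axis, dtype=dtype,
  ret = ret.dtype.type(ret / rcount)
```

Request:
drive_tool:
  deltas:
    - [[0, 0, 0], [-0.7, -31.0, 1.0], 5]
    - [[0, 0, 0], [-0.7, -31.0, 1.0], 5]
    - [[0, 0, 0], [-0.7, -31.0, 1.0], 5]
    - [[0, 0, 0], [-0.7, -31.0, 1.0], 5]
    - [[0, 0, 0], [-0.7, -31.0, 1.0], 5]
    - [[0, 0, 0], [-0.7, -31.0, 1.0], 5]
    - [[0, 0, 0], [-0.7, -31.0, 1.0], 5]
    - [[0, 0, 0], [-0.7, -31.0, 1.0], 5]
    - [[0, 0, 0], [-0.7, -31.0, 1.0], 5]

```text
clock: 2.7
tcp_pos: [0.5034, -0.1371, 0.2335]
tool_rot: [0.692, 0.144, 0.692, -0.144]
force: [0.4, -0.5, 0.1]
finger_gap: 0.0493
```

```bash
python3 - <<'E'
from h import *
s=sensors.sense();print(s["clock"],s["tcp_pos"],s["joint_positions"].round(3),s["force"])
print(quat(s["tool_rot"]).as_matrix().round(3))
_,P=pose("wrist",s)
im,d=capture("wrist");cv2.imwrite("pics/w2.png",im[...,::-1]);np.savez("w2.npz",d=d,P=P)
print(proj("wrist",[.503,-.138,.135],P))
E
```

```text
2.7 [ 0.50341564 -0.13714885  0.23352793] [-0.355  0.284  1.706  0.     1.152  0.054] [ 0.36171173 -0.47159221  0.0571422 ]
[[-0.     0.398  0.917]
 [ 0.     0.917 -0.398]
 [-1.     0.    -0.   ]]
(np.float64(318.38164751865827), np.float64(240.7425105748165))
```

View pics/w2.png

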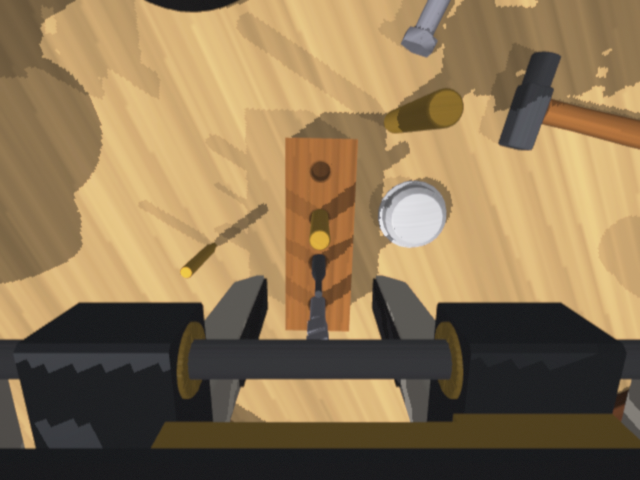

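```bash
python3 - <<'E'
from h import *
f=np.load("w2.npz");d,P=f["d"],f["P"];im=cv2.imread("pics/w2.png");hsv=cv2.cvtColor(im,cv2.COLOR_BGR2HSV)
p=cloud("wrist",d,P)
m=np.zeros(d.shape,bool);b=(slice(215,260),slice(300,340));m[b]=(p[b][...,2]>.130)&(d[b]>0)
ys,xs=np.nonzero(m);print("drift top cloud",p[m].mean(0),"px",xs.mean(),ys.mean(),"n",m.sum()); print(ray("wrist",xs.mean(),ys.mean(),.135,P))
print("ptp",np.ptp(p[m],0))
bb=(slice(140,330),slice(270,370));k=np.zeros(d.shape,bool);k[bb]=abs(p[bb][...,2]-.055)<.003
q=p[k][:,:2].astype(np.float32);print(cv2.minAreaRect(q), np.median(p[k][:,2]))
g=im[155:190,300:340].max(-1);print("hole px");hm=(g<75).astype(np.uint8);ys,xs=np.nonzero(hm);print(xs.mean()+300,ys.mean()+155,hm.sum())
print(ray("wrist",320.3,170.7,.055,P))
cv2.imwrite("pics/w2z.png",cv2.resize(im[130:340,270:370],None,fx=2.8,fy=2.8,interpolation=cv2.INTER_CUBIC))
E
```

```text
drift top cloud [ 0.50410803 -0.13706648  0.13456882] px 319.26063829787233 238.87234042553192 n 376
[ 0.50415991 -0.13695355  0.135     ]
ptp [0.01571774 0.01602946 0.00666869]
((0.4943365752696991, -0.15785959362983704), (0.18841378390789032, 0.06521113961935043), 65.2389907836914) 0.05494139162815148
hole px
320.2631578947368 176.89473684210526 38
[ 0.52207625 -0.09750254  0.055     ]
```

View pics/w2z.png

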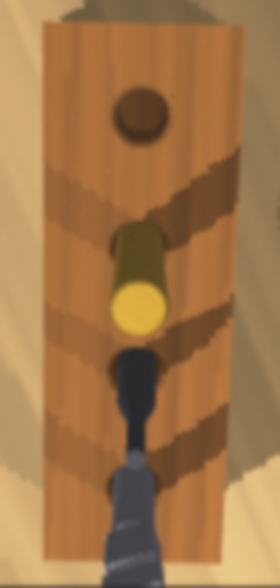

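Request:
drive_tool:
  deltas:
    - [[0, 0, -1.3], [0.05, 0.0, -4], 5]
    - [[0, 0, -1.3], [0.05, 0.0, -8], 5]
    - [[0, 0, -1.3], [0.05, 0.0, -11], 5]
    - [[0, 0, -1.3], [0.05, 0.0, -13], 5]
    - [[0, 0, -1.3], [0.05, 0.0, -14], 5]
    - [[0, 0, -1.3], [0.05, 0.0, -14], 5]
    - [[0, 0, -1.3], [0.05, 0.0, -14], 5]

```text
clock: 3.45
tcp_pos: [0.5046, -0.1378, 0.0945]
tool_rot: [0.691, 0.152, 0.69, -0.152]
force: [-0.5, -1.3, 0.9]
finger_gap: 0.0502
```

Request:
drive_tool:
  deltas:
    - [[0, 0, 0], [0, 0, 0], 1]
    - [[0, 0, 0], [0, 0, 0], 1]
    - [[0, 0, 0], [0, 0, 0], 1]
    - [[0, 0, 0], [0, 0, 0], 1]
    - [[0, 0, 0], [0, 0, 0], 1]
    - [[0, 0, 0], [0, 0, 0], 1]
    - [[0, 0, 0], [0, 0, 0], 1]
    - [[0, 0, 0], [0, 0, 0], 1]
  squeeze: 60

```text
clock: 4.25
tcp_pos: [0.504, -0.1383, 0.0937]
tool_rot: [0.691, 0.152, 0.691, -0.152]
force: [-0.3, 0.5, 3.4]
finger_gap: 0.0151
```

Request:
drive_tool:
  deltas:
    - [[0, 0, 0], [0, 0, 1], 1]
    - [[0, 0, 0], [0, 0, 2], 1]
    - [[0, 0, 0], [0, 0, 3.5], 1]
    - [[0, 0, 0], [0, 0, 5], 1]
    - [[0, 0, 0], [0, 0, 7], 1]
    - [[0, 0, 0], [0, 0, 9.5], 1]
    - [[0, 0, 0], [0, 0, 12], 1]
    - [[0, 0, 0], [0, 0, 12], 1]
    - [[0, 0, 0], [0, 0, 12], 1]

```text
clock: 5.15
tcp_pos: [0.5038, -0.1382, 0.2136]
tool_rot: [0.691, 0.152, 0.69, -0.152]
force: [-0.1, -0.2, -2.6]
finger_gap: 0.0152
```

```bash
python3 - <<'E'
from h import *
s=sensors.sense();print(s["clock"],s["tcp_pos"],s["force"],s["finger_gap"],s["wrist_torque"])
_,P=pose("wrist",s)
im,d=capture("wrist");cv2.imwrite("pics/w3.png",im[...,::-1]);np.savez("w3.npz",d=d,P=P)
t=s["tcp_pos"];print("tip expected px",proj("wrist",[t[0],t[1],t[2]-.084],P))
im,d=capture("side");cv2.imwrite("pics/s3.png",im[...,::-1])
E
```

```text
5.15 [ 0.50382289 -0.1381602   0.21358918] [-0.07590982 -0.16258612 -2.56503982] 0.015237683980071725 [-0.07218131  0.10950556 -0.01133991]
tip expected px (np.float64(318.1919618589949), np.float64(244.81772127349777))
```

View pics/w3.png

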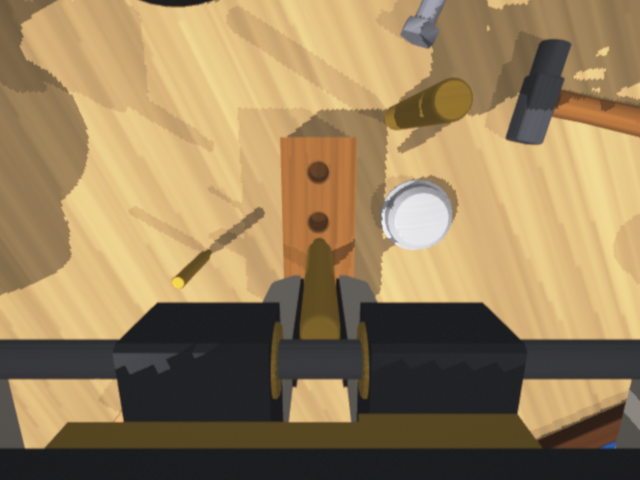

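View pics/s3.png

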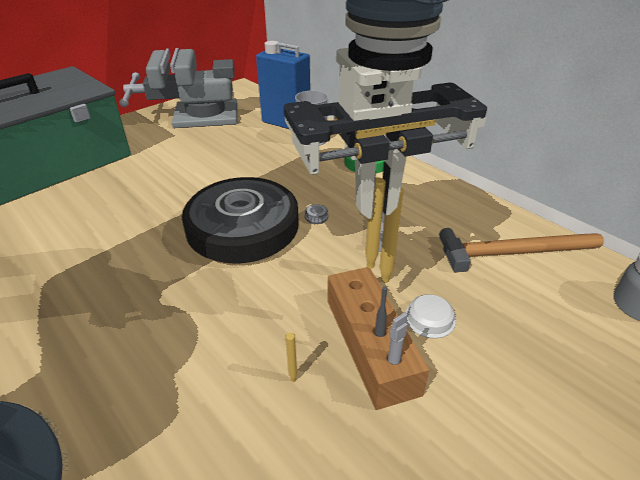

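Request:
drive_tool:
  deltas:
    - [[0, 0, 0], [-0.3, 4, 0], 1]
    - [[0, 0, 0], [-0.6, 8, 0], 1]
    - [[0, 0, 0], [-0.9, 12, 0], 1]
    - [[0, 0, 0], [-1.3, 16, 0], 1]
    - [[0, 0, 0], [-1.6, 20, -0.5], 1]
    - [[0, 0, 0], [-1.8, 23.5, -1], 1]
    - [[0, 0, 0], [-1.9, 25.5, -1.5], 1]
    - [[0, 0, 0], [-1.9, 25.5, -1.5], 1]
    - [[0, 0, 0], [-1.9, 25.5, -1.5], 1]

```text
clock: 6.15
tcp_pos: [0.4846, 0.1166, 0.1978]
tool_rot: [0.69, 0.151, 0.691, -0.152]
force: [0.3, 0.3, -2.4]
finger_gap: 0.0153
```

```bash
cat > look.py <<'E'
import sys
from h import *
n=sys.argv[1]
s=sensors.sense();print(s["clock"],"tcp",s["tcp_pos"].round(4),"F",s["force"].round(1))
_,P=pose("wrist",s)
im,d=capture("wrist");im=im[...,::-1].copy();cv2.imwrite(f"pics/{n}.png",im);np.savez(f"{n}.npz",d=d,P=P,tcp=s["tcp_pos"])
ctr,x,hz,q=cup(d,P,im)
z=np.degrees(np.arctan2(q[:,1]-ctr[1],q[:,0]-ctr[0]));print("az coverage",np.histogram(z,12,(-180,180))[0])
A=np.c_[2*q[:,:2],np.ones(len(q))]
p=cloud("wrist",d,P);r=np.hypot(p[...,0]-ctr[0],p[...,1]-ctr[1])
k=(r<.030)&(abs(p[...,2]-(x[2]+(p[...,:2]-ctr[:2])@x[:2]))<.001)&(d>0)
c,rad=cv2.minEnclosingCircle(p[k][:,:2].astype(np.float32));print("rim circle",np.round(c,4),round(rad,4))
E
python3 look.py w4
```

```text
6.15 tcp [0.4846 0.1166 0.1978] F [ 0.3  0.3 -2.4]
hub px (319.40087890625, 152.7226104736328) ctr [0.5106 0.1718 0.066 ] face z 0.0665
rim n 900 res 0.00058 mid h over hub face 4.28 -> above home 7.78 tilt rad 0.0494 high dir deg 115.2
az coverage [87 70 61 68 81 99 81 73 59 61 72 88]
rim circle [0.5102 0.1695] 0.026
```

View pics/w4.png

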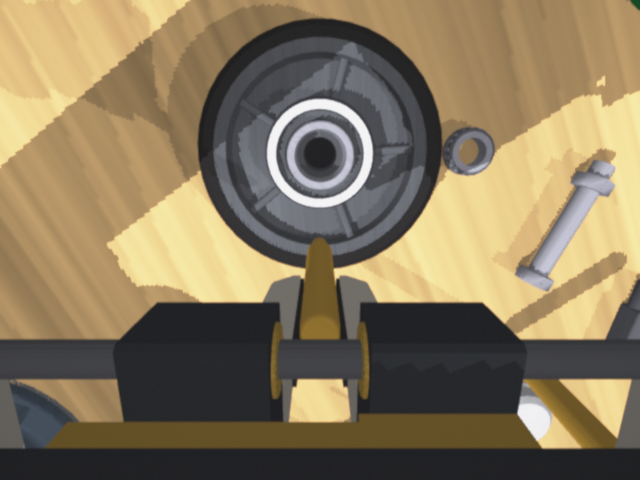

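```bash
python3 - <<'E'
from h import *
f=np.load("w4.npz");P=f["P"];t=f["tcp"];u=np.array([.42,.907,0])
p0=np.array([t[0],t[1],t[2]-.0837]);print(proj("wrist",p0+.005*u,P),proj("wrist",p0,P))
im=cv2.imread("pics/w4.png");cv2.imwrite("pics/w4z.png",cv2.resize(im[90:280,250:390],None,fx=3,fy=3,interpolation=cv2.INTER_CUBIC))
E
```

```text
(np.float64(318.41345858487813), np.float64(237.8525629227873)) (np.float64(318.41105227790035), np.float64(244.79943692309075))
```

View pics/w4z.png

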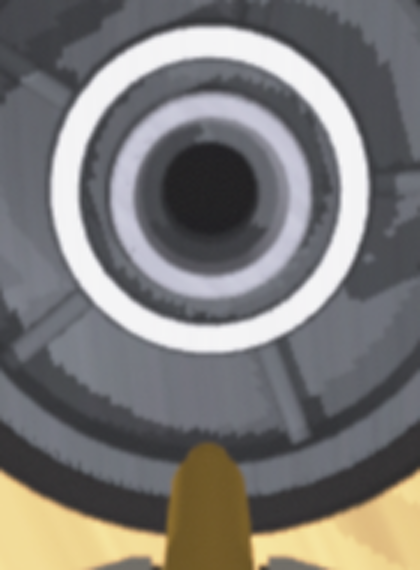

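Request:
drive_tool:
  deltas:
    - [[0, 0, 0], [0.8, 3.7, 0], 1]
    - [[0, 0, 0], [1.6, 7.4, 0], 1]
    - [[0, 0, 0], [1.6, 7.4, -2], 1]
    - [[0, 0, 0], [1.6, 7.4, -3.9], 1]
    - [[0, 0, 0], [1.6, 7.4, -3.9], 1]
    - [[0, 0, 0], [1.6, 7.4, -3.9], 1]

```text
clock: 6.8
tcp_pos: [0.5013, 0.1899, 0.16]
tool_rot: [0.69, 0.152, 0.691, -0.152]
force: [0.7, 0.2, -2.2]
finger_gap: 0.0151
```

Request:
drive_tool:
  deltas:
    - [[0, 0, 0], [0, 0, -0.1], 1]
    - [[0, 0, 0], [0, 0, -0.2], 1]
    - [[0, 0, 0], [0, 0, -0.3], 1]
    - [[0, 0, 0], [0, 0, -0.35], 1]
    - [[0, 0, 0], [0, 0, -0.4], 1]

```text
clock: 7.3
tcp_pos: [0.501, 0.1908, 0.1558]
tool_rot: [0.691, 0.152, 0.691, -0.152]
force: [-1.1, 0.2, 0.2]
finger_gap: 0.0153
```

Request:
drive_tool:
  deltas:
    - [[0, 0, 0], [0, 0, -0.03], 1]
    - [[0, 0, 0], [0, 0, -0.06], 1]
    - [[0, 0, 0], [0, 0, -0.1], 1]

```text
clock: 7.6
tcp_pos: [0.5012, 0.1909, 0.1552]
tool_rot: [0.691, 0.152, 0.69, -0.152]
force: [-2.3, 0.3, 7.2]
finger_gap: 0.0156
```

Request:
drive_tool:
  deltas:
    - [[0, 0, 0], [0, 0, -0.04], 1]
    - [[0, 0, 0], [0, 0, -0.08], 1]
    - [[0, 0, 0], [0, 0, -0.12], 1]
    - [[0, 0, 0], [0, 0, -0.12], 1]

```text
clock: 8.0
tcp_pos: [0.5012, 0.1911, 0.154]
tool_rot: [0.691, 0.152, 0.69, -0.152]
force: [-1.7, 0.2, 5.4]
finger_gap: 0.0151
```

Request:
drive_tool:
  deltas:
    - [[0, 0, 0], [0, 0, -0.04], 1]
    - [[0, 0, 0], [0, 0, -0.08], 1]
    - [[0, 0, 0], [0, 0, -0.12], 1]
    - [[0, 0, 0], [0, 0, -0.12], 1]

```text
clock: 8.4
tcp_pos: [0.5011, 0.1912, 0.1528]
tool_rot: [0.691, 0.152, 0.69, -0.152]
force: [-1.8, 2.4, 3.8]
finger_gap: 0.015
```

Request:
drive_tool:
  deltas:
    - [[0, 0, 0], [0, 0, 0.4], 1]
    - [[0, 0, 0], [0, 0, 1.2], 1]
    - [[0, 0, 0], [-0.8, -3.7, 2.8], 1]
    - [[0, 0, 0], [-1.6, -7.4, 4.5], 1]
    - [[0, 0, 0], [-1.6, -7.4, 4.5], 1]
    - [[0, 0, 0], [-1.6, -7.4, 4.5], 1]
    - [[0, 0, 0], [-1.6, -7.4, 4.5], 1]

```text
clock: 9.1
tcp_pos: [0.485, 0.1173, 0.197]
tool_rot: [0.69, 0.152, 0.691, -0.152]
force: [-0.1, 0.8, -2.8]
finger_gap: 0.015
```

```bash
python3 look.py w5
```

```text
9.1 tcp [0.485  0.1173 0.197 ] F [-0.1  0.8 -2.8]
hub px (319.0494689941406, 154.03457641601562) ctr [0.5105 0.1717 0.066 ] face z 0.0665
rim n 976 res 0.00054 mid h over hub face 2.93 -> above home 6.43 tilt rad 0.0198 high dir deg -79.4
az coverage [83 83 73 81 91 95 79 72 69 75 83 92]
rim circle [0.51   0.1702] 0.026
```

Request:
drive_tool:
  deltas:
    - [[0, 0, 0], [1.5, 1.5, -1], 1]
    - [[0, 0, 0], [3.05, 3.1, -2], 1]
    - [[0, 0, 0], [3.05, 3.1, -3.4], 1]
    - [[0, 0, 0], [3.05, 3.1, -4.0], 1]
    - [[0, 0, 0], [3.05, 3.1, -4.1], 1]
    - [[0, 0, 0], [3.05, 3.1, -4.2], 1]
    - [[0, 0, 0], [3.05, 3.1, -4.3], 1]
    - [[0, 0, 0], [3.05, 3.1, -4.35], 1]
    - [[0, 0, 0], [3.05, 3.1, -4.4], 1]
    - [[0, 0, 0], [3.05, 3.1, -4.45], 1]

```text
clock: 10.15
tcp_pos: [0.5158, 0.1478, 0.1535]
tool_rot: [0.691, 0.152, 0.69, -0.152]
force: [-1.3, -0.9, 6.9]
finger_gap: 0.0156
```

Request:
drive_tool:
  deltas:
    - [[0, 0, 0], [0, 0.05, -0.04], 1]
    - [[0, 0, 0], [0, 0.05, -0.08], 1]
    - [[0, 0, 0], [0, 0.05, -0.12], 1]
    - [[0, 0, 0], [0, 0.05, -0.16], 1]
    - [[0, 0, 0], [0, 0.05, -0.2], 1]
    - [[0, 0, 0], [0, 0.05, -0.24], 1]
    - [[0, 0, 0], [0, 0.05, -0.24], 1]

```text
clock: 10.85
tcp_pos: [0.5161, 0.1479, 0.1513]
tool_rot: [0.691, 0.152, 0.69, -0.152]
force: [-0.3, -3.2, 6.7]
finger_gap: 0.0153
```

Request:
drive_tool:
  deltas:
    - [[0, 0, 0], [0, 0, 0.4], 1]
    - [[0, 0, 0], [0, 0, 1.2], 1]
    - [[0, 0, 0], [-1.5, -1.5, 2.8], 1]
    - [[0, 0, 0], [-3.05, -3.15, 4.6], 1]
    - [[0, 0, 0], [-3.05, -3.15, 4.6], 1]
    - [[0, 0, 0], [-3.05, -3.15, 4.6], 1]
    - [[0, 0, 0], [-3.05, -3.15, 4.6], 1]

```text
clock: 11.55
tcp_pos: [0.4851, 0.1171, 0.196]
tool_rot: [0.69, 0.152, 0.691, -0.152]
force: [0.4, 0.7, -2.8]
finger_gap: 0.0153
```

```bash
python3 look.py w6
```

```text
11.55 tcp [0.4851 0.1171 0.196 ] F [ 0.4  0.7 -2.8]
hub px (318.7400817871094, 153.96092224121094) ctr [0.5106 0.1717 0.066 ] face z 0.0665
rim n 966 res 0.00058 mid h over hub face 1.99 -> above home 5.49 tilt rad 0.0355 high dir deg 120.0
az coverage [91 82 74 74 84 89 85 71 67 71 86 92]
rim circle [0.5103 0.17  ] 0.026
```

Request:
drive_tool:
  deltas:
    - [[0, 0, 0], [0.7, 3.7, 0], 1]
    - [[0, 0, 0], [1.5, 7.3, -1.5], 1]
    - [[0, 0, 0], [1.5, 7.3, -3.4], 1]
    - [[0, 0, 0], [1.5, 7.3, -4.0], 1]
    - [[0, 0, 0], [1.5, 7.3, -4.1], 1]
    - [[0, 0, 0], [1.5, 7.3, -4.2], 1]
    - [[0, 0, 0], [1.5, 7.3, -4.3], 1]
    - [[0, 0, 0], [1.5, 7.3, -4.35], 1]
    - [[0, 0, 0], [1.5, 7.3, -4.4], 1]
    - [[0, 0, 0], [1.5, 7.3, -4.45], 1]
    - [[0, 0, 0], [1.5, 7.3, -4.5], 1]

```text
clock: 12.7
tcp_pos: [0.5004, 0.1899, 0.1522]
tool_rot: [0.691, 0.152, 0.69, -0.152]
force: [-2.4, 0.4, 7.9]
finger_gap: 0.0156
```

Request:
drive_tool:
  deltas:
    - [[0, 0, 0], [0, 0, -0.04], 1]
    - [[0, 0, 0], [0, 0, -0.08], 1]
    - [[0, 0, 0], [0, 0, -0.12], 1]
    - [[0, 0, 0], [0, 0, -0.16], 1]
    - [[0, 0, 0], [0, 0, -0.2], 1]
    - [[0, 0, 0], [0, 0, -0.24], 1]
    - [[0, 0, 0], [0, 0, -0.24], 1]

```text
clock: 13.4
tcp_pos: [0.5003, 0.1901, 0.1498]
tool_rot: [0.691, 0.152, 0.69, -0.152]
force: [-2.2, 0.7, 5.9]
finger_gap: 0.0155
```

Request:
drive_tool:
  deltas:
    - [[0, 0, 0], [0, 0, -0.02], 1]
    - [[0, 0, 0], [0, 0, 0.4], 1]
    - [[0, 0, 0], [0, 0, 1.2], 1]
    - [[0, 0, 0], [-0.8, -3.7, 2.8], 1]
    - [[0, 0, 0], [-1.5, -7.3, 4.7], 1]
    - [[0, 0, 0], [-1.5, -7.3, 4.7], 1]
    - [[0, 0, 0], [-1.5, -7.3, 4.7], 1]
    - [[0, 0, 0], [-1.5, -7.3, 4.7], 1]

```text
clock: 14.2
tcp_pos: [0.4849, 0.1173, 0.1957]
tool_rot: [0.69, 0.152, 0.691, -0.152]
force: [0.5, 0.2, -2.8]
finger_gap: 0.0151
```

```bash
python3 look.py w7
```

```text
14.2 tcp [0.4849 0.1173 0.1957] F [ 0.5  0.2 -2.8]
hub px (319.1524658203125, 154.0367431640625) ctr [0.5106 0.1717 0.066 ] face z 0.0663
rim n 1012 res 0.00061 mid h over hub face 0.64 -> above home 4.14 tilt rad 0.0365 high dir deg -69.0
az coverage [90 80 82 81 89 96 83 77 74 80 92 88]
rim circle [0.51   0.1706] 0.0259
```

Request:
drive_tool:
  deltas:
    - [[0, 0, 0], [1.5, 1.5, -1], 1]
    - [[0, 0, 0], [3.35, 3.25, -2], 1]
    - [[0, 0, 0], [3.35, 3.25, -3.4], 1]
    - [[0, 0, 0], [3.35, 3.25, -4.0], 1]
    - [[0, 0, 0], [3.35, 3.25, -4.2], 1]
    - [[0, 0, 0], [3.35, 3.25, -4.3], 1]
    - [[0, 0, 0], [3.35, 3.25, -4.4], 1]
    - [[0, 0, 0], [3.35, 3.25, -4.45], 1]
    - [[0, 0, 0], [3.35, 3.25, -4.5], 1]
    - [[0, 0, 0], [3.35, 3.25, -4.55], 1]
    - [[0, 0, 0], [3.35, 3.25, -4.6], 1]
    - [[0, 0, 0], [3.35, 3.25, -4.65], 1]

```text
clock: 15.45
tcp_pos: [0.519, 0.1493, 0.1504]
tool_rot: [0.691, 0.152, 0.69, -0.152]
force: [-1.4, -1.8, 7.7]
finger_gap: 0.0154
```

Request:
drive_tool:
  deltas:
    - [[0, 0, 0], [0, 0, -0.04], 1]
    - [[0, 0, 0], [0, 0, -0.08], 1]
    - [[0, 0, 0], [0, 0, -0.12], 1]
    - [[0, 0, 0], [0, 0, -0.16], 1]
    - [[0, 0, 0], [0, 0, -0.2], 1]
    - [[0, 0, 0], [0, 0, -0.24], 1]
    - [[0, 0, 0], [0, 0, -0.24], 1]

```text
clock: 16.15
tcp_pos: [0.5191, 0.1491, 0.1481]
tool_rot: [0.691, 0.152, 0.69, -0.152]
force: [-0.8, -1.7, 6.6]
finger_gap: 0.0153
```

Request:
drive_tool:
  deltas:
    - [[0, 0, 0], [0, 0, 0.4], 1]
    - [[0, 0, 0], [0, 0, 1.2], 1]
    - [[0, 0, 0], [-1.5, -1.5, 2.8], 1]
    - [[0, 0, 0], [-3.35, -3.25, 4.8], 1]
    - [[0, 0, 0], [-3.35, -3.25, 4.8], 1]
    - [[0, 0, 0], [-3.35, -3.25, 4.8], 1]
    - [[0, 0, 0], [-3.35, -3.25, 4.8], 1]

```text
clock: 16.85
tcp_pos: [0.4852, 0.1171, 0.1947]
tool_rot: [0.69, 0.152, 0.691, -0.152]
force: [-0.6, 0.9, -3.0]
finger_gap: 0.0154
```

```bash
python3 look.py w8
```

```text
16.85 tcp [0.4852 0.1171 0.1947] F [-0.6  0.9 -3. ]
hub px (318.63848876953125, 154.01132202148438) ctr [0.5105 0.1717 0.066 ] face z 0.066
rim n 980 res 0.0006 mid h over hub face -0.59 -> above home 2.91 tilt rad 0.0427 high dir deg 115.1
az coverage [95 75 73 78 88 92 87 70 73 73 81 95]
rim circle [0.5103 0.1701] 0.026
```

Request:
drive_tool:
  deltas:
    - [[0, 0, 0], [0.7, 3.7, 0], 1]
    - [[0, 0, 0], [1.5, 7.4, -1.5], 1]
    - [[0, 0, 0], [1.5, 7.4, -3.4], 1]
    - [[0, 0, 0], [1.5, 7.4, -4.1], 1]
    - [[0, 0, 0], [1.5, 7.4, -4.2], 1]
    - [[0, 0, 0], [1.5, 7.4, -4.3], 1]
    - [[0, 0, 0], [1.5, 7.4, -4.4], 1]
    - [[0, 0, 0], [1.5, 7.4, -4.45], 1]
    - [[0, 0, 0], [1.5, 7.4, -4.5], 1]
    - [[0, 0, 0], [1.5, 7.4, -4.55], 1]
    - [[0, 0, 0], [1.5, 7.4, -4.6], 1]

```text
clock: 18.0
tcp_pos: [0.5003, 0.1908, 0.1498]
tool_rot: [0.691, 0.152, 0.69, -0.152]
force: [-0.8, -1.6, 6.0]
finger_gap: 0.0155
```

Request:
drive_tool:
  deltas:
    - [[0, 0, 0], [0, 0, -0.04], 1]
    - [[0, 0, 0], [0, 0, -0.08], 1]
    - [[0, 0, 0], [0, 0, -0.12], 1]
    - [[0, 0, 0], [0, 0, -0.16], 1]
    - [[0, 0, 0], [0, 0, -0.2], 1]
    - [[0, 0, 0], [0, 0, -0.24], 1]
    - [[0, 0, 0], [0, 0, -0.26], 1]

```text
clock: 18.7
tcp_pos: [0.5003, 0.191, 0.1473]
tool_rot: [0.691, 0.152, 0.69, -0.152]
force: [-2.8, 1.0, 7.3]
finger_gap: 0.015
```

Request:
drive_tool:
  deltas:
    - [[0, 0, 0], [0, 0, 0.4], 1]
    - [[0, 0, 0], [0, 0, 1.2], 1]
    - [[0, 0, 0], [-0.8, -3.7, 2.8], 1]
    - [[0, 0, 0], [-1.5, -7.4, 4.8], 1]
    - [[0, 0, 0], [-1.5, -7.4, 4.8], 1]
    - [[0, 0, 0], [-1.5, -7.4, 4.8], 1]
    - [[0, 0, 0], [-1.5, -7.4, 4.8], 1]

```text
clock: 19.4
tcp_pos: [0.4849, 0.1173, 0.1942]
tool_rot: [0.69, 0.152, 0.691, -0.152]
force: [-0.4, -0.1, -2.2]
finger_gap: 0.0154
```

```bash
python3 look.py w9; python3 - <<'E'
from h import *
for n in("w4","w7","w8","w9"):
    f=np.load(n+".npz");p=cloud("wrist",f["d"],f["P"]);r=np.hypot(p[...,0]-.5106,p[...,1]-.1717)
    print(n,[float(np.round(np.median(p[(r>a)&(r<b)&(abs(p[...,2]-.066)<.0015)][:,2])*1e3,2)) for a,b in((.036,.040),)])
E
```

```text
19.4 tcp [0.4849 0.1173 0.1942] F [-0.4 -0.1 -2.2]
hub px (319.1700439453125, 154.09100341796875) ctr [0.5106 0.1718 0.066 ] face z 0.0657
rim n 989 res 0.00058 mid h over hub face -1.52 -> above home 1.98 tilt rad 0.0237 high dir deg -79.3
az coverage [93 73 79 81 90 93 84 73 70 76 85 92]
rim circle [0.5104 0.1729] 0.0283
w4 [66.1]
w7 [66.11]
w8 [66.15]
w9 [66.09]
```

Request:
drive_tool:
  deltas:
    - [[0, 0, 0], [1.5, 1.5, -1], 1]
    - [[0, 0, 0], [2.95, 3.1, -2], 1]
    - [[0, 0, 0], [2.95, 3.1, -3.4], 1]
    - [[0, 0, 0], [2.95, 3.1, -4.2], 1]
    - [[0, 0, 0], [2.95, 3.1, -4.4], 1]
    - [[0, 0, 0], [2.95, 3.1, -4.5], 1]
    - [[0, 0, 0], [2.95, 3.1, -4.55], 1]
    - [[0, 0, 0], [2.95, 3.1, -4.6], 1]
    - [[0, 0, 0], [2.95, 3.1, -4.65], 1]
    - [[0, 0, 0], [2.95, 3.1, -4.7], 1]
    - [[0, 0, 0], [2.95, 3.1, -4.75], 1]

```text
clock: 20.55
tcp_pos: [0.5149, 0.1478, 0.1478]
tool_rot: [0.691, 0.152, 0.69, -0.152]
force: [-2.3, -0.9, 6.7]
finger_gap: 0.015
```

Request:
drive_tool:
  deltas:
    - [[0, 0, 0], [0, 0, -0.03], 1]
    - [[0, 0, 0], [0, 0, -0.06], 1]
    - [[0, 0, 0], [0, 0, -0.09], 1]
    - [[0, 0, 0], [0, 0, -0.12], 1]

```text
clock: 20.95
tcp_pos: [0.515, 0.1478, 0.1467]
tool_rot: [0.691, 0.152, 0.69, -0.152]
force: [-1.2, -0.6, 7.5]
finger_gap: 0.0152
```

Request:
drive_tool:
  deltas:
    - [[0, 0, 0], [0, 0, 0.4], 1]
    - [[0, 0, 0], [0, 0, 1.2], 1]
    - [[0, 0, 0], [-1.5, -1.5, 2.8], 1]
    - [[0, 0, 0], [-2.95, -3.1, 4.8], 1]
    - [[0, 0, 0], [-2.95, -3.1, 4.8], 1]
    - [[0, 0, 0], [-2.95, -3.1, 4.8], 1]
    - [[0, 0, 0], [-2.95, -3.1, 4.8], 1]

```text
clock: 21.65
tcp_pos: [0.4851, 0.1171, 0.1934]
tool_rot: [0.69, 0.152, 0.691, -0.152]
force: [-0.2, -0.7, -2.2]
finger_gap: 0.0153
```

```bash
sed -i 's/    t=np.arctan/    hz=np.median(p[(r>.036)\&(r<.040)\&(abs(p[...,2]-.066)<.0015)][:,2])\n    t=np.arctan/' h.py; python3 look.py w10
```

```text
21.65 tcp [0.4851 0.1171 0.1934] F [-0.2 -0.7 -2.2]
hub px (318.7921447753906, 153.91380310058594) ctr [0.5106 0.1718 0.066 ] face z 0.0658
rim n 984 res 0.00059 mid h over hub face -2.73 -> above home 0.77 tilt rad 0.0141 high dir deg 106.9
az coverage [90 82 78 78 92 96 84 71 65 76 81 91]
rim circle [0.5106 0.1712] 0.0292
```

Request:
drive_tool:
  deltas:
    - [[0, 0, 0], [0.9, 3.7, 0], 1]
    - [[0, 0, 0], [1.85, 7.4, -1.5], 1]
    - [[0, 0, 0], [1.85, 7.45, -3.4], 1]
    - [[0, 0, 0], [1.85, 7.45, -4.2], 1]
    - [[0, 0, 0], [1.85, 7.45, -4.4], 1]
    - [[0, 0, 0], [1.85, 7.45, -4.5], 1]
    - [[0, 0, 0], [1.85, 7.45, -4.55], 1]
    - [[0, 0, 0], [1.85, 7.45, -4.6], 1]
    - [[0, 0, 0], [1.85, 7.45, -4.65], 1]
    - [[0, 0, 0], [1.85, 7.45, -4.7], 1]
    - [[0, 0, 0], [1.85, 7.45, -4.75], 1]

```text
clock: 22.8
tcp_pos: [0.5039, 0.1913, 0.1471]
tool_rot: [0.691, 0.152, 0.69, -0.152]
force: [-1.7, 0.1, 6.8]
finger_gap: 0.0151
```

Request:
drive_tool:
  deltas:
    - [[0, 0, 0], [0, 0, -0.03], 1]
    - [[0, 0, 0], [0, 0, -0.06], 1]
    - [[0, 0, 0], [0, 0, -0.08], 1]

```text
clock: 23.1
tcp_pos: [0.5039, 0.1914, 0.1464]
tool_rot: [0.691, 0.152, 0.69, -0.152]
force: [-2.6, -0.3, 6.1]
finger_gap: 0.0151
```

Request:
drive_tool:
  deltas:
    - [[0, 0, 0], [0, 0, -0.02], 1]
    - [[0, 0, 0], [0, 0, -0.04], 1]
    - [[0, 0, 0], [0, 0, -0.04], 1]

```text
clock: 23.4
tcp_pos: [0.5039, 0.1914, 0.146]
tool_rot: [0.691, 0.152, 0.69, -0.152]
force: [-1.6, -0.2, 7.4]
finger_gap: 0.0154
```

Request:
drive_tool:
  deltas:
    - [[0, 0, 0], [0, 0, 0.4], 1]
    - [[0, 0, 0], [0, 0, 1.2], 1]
    - [[0, 0, 0], [-0.9, -3.7, 2.8], 1]
    - [[0, 0, 0], [-1.85, -7.45, 4.8], 1]
    - [[0, 0, 0], [-1.85, -7.45, 4.8], 1]
    - [[0, 0, 0], [-1.85, -7.45, 4.8], 1]
    - [[0, 0, 0], [-1.85, -7.45, 4.8], 1]

```text
clock: 24.1
tcp_pos: [0.4849, 0.1173, 0.1928]
tool_rot: [0.69, 0.152, 0.691, -0.152]
force: [0.2, -0.2, -2.3]
finger_gap: 0.015
```

```bash
python3 look.py w11
```

```text
24.1 tcp [0.4849 0.1173 0.1928] F [ 0.2 -0.2 -2.3]
hub px (319.0418701171875, 154.26271057128906) ctr [0.5105 0.1717 0.066 ] face z 0.0657
rim n 965 res 0.00055 mid h over hub face -3.42 -> above home 0.08 tilt rad 0.0153 high dir deg -82.1
az coverage [87 73 79 75 92 85 88 74 72 70 87 83]
rim circle [0.5105 0.1717] 0.0301
```

Request:
drive_tool:
  deltas:
    - [[0, 0, 0], [1.5, 1.5, -1], 1]
    - [[0, 0, 0], [2.85, 3.15, -2], 1]
    - [[0, 0, 0], [2.85, 3.15, -3.4], 1]
    - [[0, 0, 0], [2.85, 3.15, -4.2], 1]
    - [[0, 0, 0], [2.85, 3.15, -4.4], 1]
    - [[0, 0, 0], [2.85, 3.15, -4.5], 1]
    - [[0, 0, 0], [2.85, 3.15, -4.55], 1]
    - [[0, 0, 0], [2.85, 3.15, -4.6], 1]
    - [[0, 0, 0], [2.85, 3.15, -4.65], 1]
    - [[0, 0, 0], [2.85, 3.15, -4.7], 1]
    - [[0, 0, 0], [2.85, 3.15, -4.75], 1]

```text
clock: 25.25
tcp_pos: [0.5139, 0.1483, 0.1464]
tool_rot: [0.691, 0.152, 0.69, -0.152]
force: [-1.3, -0.5, 7.4]
finger_gap: 0.0154
```

Request:
drive_tool:
  deltas:
    - [[0, 0, 0], [0, 0, -0.03], 1]
    - [[0, 0, 0], [0, 0, -0.06], 1]
    - [[0, 0, 0], [0, 0, -0.06], 1]

```text
clock: 25.55
tcp_pos: [0.5139, 0.1483, 0.1459]
tool_rot: [0.691, 0.152, 0.69, -0.152]
force: [-1.3, -0.9, 6.9]
finger_gap: 0.0151
```

Request:
drive_tool:
  deltas:
    - [[0, 0, 0], [0, 0, -0.02], 1]
    - [[0, 0, 0], [0, 0, -0.04], 1]
    - [[0, 0, 0], [0, 0, -0.04], 1]

```text
clock: 25.85
tcp_pos: [0.514, 0.1483, 0.1458]
tool_rot: [0.691, 0.152, 0.69, -0.152]
force: [-2.4, -0.6, 10.4]
finger_gap: 0.0154
```

Request:
drive_tool:
  deltas:
    - [[0, 0, 0], [0, 0, 0.4], 1]
    - [[0, 0, 0], [0, 0, 1.2], 1]
    - [[0, 0, 0], [-1.5, -1.5, 2.8], 1]
    - [[0, 0, 0], [-2.85, -3.15, 4.8], 1]
    - [[0, 0, 0], [-2.85, -3.15, 4.8], 1]
    - [[0, 0, 0], [-2.85, -3.15, 4.8], 1]
    - [[0, 0, 0], [-2.85, -3.15, 4.8], 1]

```text
clock: 26.55
tcp_pos: [0.485, 0.1171, 0.1921]
tool_rot: [0.69, 0.152, 0.691, -0.152]
force: [-0.1, -0.2, -1.9]
finger_gap: 0.0151
```

```bash
python3 look.py w12
```

```text
26.55 tcp [0.485  0.1171 0.1921] F [-0.1 -0.2 -1.9]
hub px (318.85125732421875, 153.95449829101562) ctr [0.5106 0.1717 0.066 ] face z 0.0657
rim n 983 res 0.00058 mid h over hub face -3.82 -> above home -0.32 tilt rad 0.003 high dir deg 130.9
az coverage [89 79 75 83 93 89 84 81 71 71 78 90]
rim circle [0.5106 0.1717] 0.0301
```

View pics/w12.png

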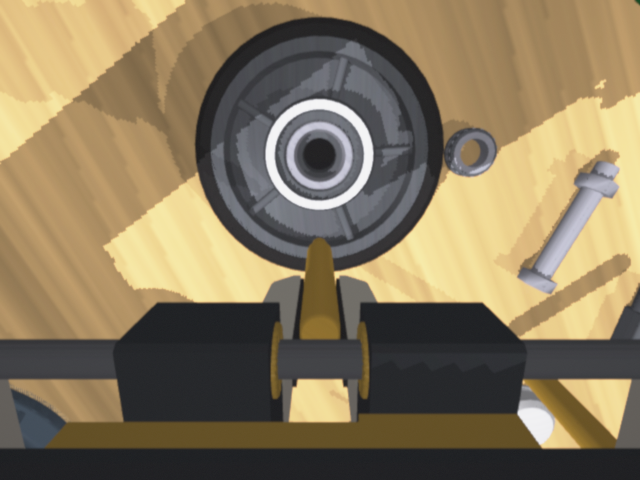

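Request:
drive_tool:
  deltas:
    - [[0, 0, 0], [0.7, 3.7, 0], 1]
    - [[0, 0, 0], [1.3, 7.3, -1.5], 1]
    - [[0, 0, 0], [1.3, 7.3, -3.4], 1]
    - [[0, 0, 0], [1.3, 7.3, -4.2], 1]
    - [[0, 0, 0], [1.3, 7.3, -4.4], 1]
    - [[0, 0, 0], [1.3, 7.3, -4.5], 1]
    - [[0, 0, 0], [1.3, 7.3, -4.55], 1]
    - [[0, 0, 0], [1.3, 7.3, -4.6], 1]
    - [[0, 0, 0], [1.3, 7.3, -4.65], 1]
    - [[0, 0, 0], [1.3, 7.3, -4.7], 1]
    - [[0, 0, 0], [1.3, 7.3, -4.75], 1]

```text
clock: 27.7
tcp_pos: [0.4984, 0.1899, 0.1459]
tool_rot: [0.691, 0.152, 0.69, -0.152]
force: [-1.4, -0.3, 9.1]
finger_gap: 0.015
```

Request:
drive_tool:
  deltas:
    - [[0, 0, 0], [0, 0, -0.02], 1]
    - [[0, 0, 0], [0, 0, -0.04], 1]
    - [[0, 0, 0], [0, 0, -0.04], 1]

```text
clock: 28.0
tcp_pos: [0.4985, 0.1899, 0.1459]
tool_rot: [0.691, 0.152, 0.69, -0.152]
force: [-2.2, -1.6, 9.7]
finger_gap: 0.015
```

Request:
drive_tool:
  deltas:
    - [[0, 0, 0], [0, 0, -0.02], 1]
    - [[0, 0, 0], [0, 0, -0.05], 1]
    - [[0, 0, 0], [0, 0, -0.05], 1]

```text
clock: 28.3
tcp_pos: [0.4986, 0.19, 0.1457]
tool_rot: [0.691, 0.152, 0.69, -0.152]
force: [-3.1, -1.5, 12.8]
finger_gap: 0.0155
```

Request:
drive_tool:
  deltas:
    - [[0, 0, 0], [0, 0, -0.03], 1]
    - [[0, 0, 0], [0, 0, -0.06], 1]
    - [[0, 0, 0], [0, 0, -0.08], 1]
    - [[0, 0, 0], [0, 0, -0.08], 1]

```text
clock: 28.7
tcp_pos: [0.4988, 0.1901, 0.1455]
tool_rot: [0.691, 0.152, 0.69, -0.151]
force: [-4.5, -0.2, 19.1]
finger_gap: 0.015
```

Request:
drive_tool:
  deltas:
    - [[0, 0, 0], [0, 0, 0], 1]
    - [[0, 0, 0], [0, 0, 0], 1]

```text
clock: 28.9
tcp_pos: [0.4987, 0.1901, 0.1455]
tool_rot: [0.691, 0.152, 0.69, -0.151]
force: [-5.0, -0.4, 20.1]
finger_gap: 0.0149
```

Request:
drive_tool:
  deltas:
    - [[0, 0, 0], [0, 0, 0.5], 1]
    - [[0, 0, 0], [0, 0, 1.3], 1]
    - [[0, 0, 0], [-0.7, -3.7, 3], 1]
    - [[0, 0, 0], [-1.3, -7.3, 5], 1]
    - [[0, 0, 0], [-1.3, -7.3, 5], 1]
    - [[0, 0, 0], [-1.3, -7.3, 5], 1]
    - [[0, 0, 0], [-1.3, -7.3, 5], 1]

```text
clock: 29.6
tcp_pos: [0.4848, 0.1173, 0.193]
tool_rot: [0.69, 0.152, 0.691, -0.152]
force: [-0.3, 0.2, -2.5]
finger_gap: 0.0156
```

```bash
python3 look.py w13; python3 - <<'E'
from h import *
s=sensors.sense();print(quat(s["tool_rot"]).as_matrix().round(4))
E
```

```text
29.6 tcp [0.4848 0.1173 0.193 ] F [-0.3  0.2 -2.5]
hub px (319.2205505371094, 154.12071228027344) ctr [0.5106 0.1718 0.066 ] face z 0.0658
rim n 973 res 0.00057 mid h over hub face -3.98 -> above home -0.48 tilt rad 0.0042 high dir deg -112.2
az coverage [88 81 77 75 90 89 85 74 77 76 76 85]
rim circle [0.5106 0.1718] 0.03
[[-1.00e-03  4.19e-01  9.08e-01]
 [ 0.00e+00  9.08e-01 -4.19e-01]
 [-1.00e+00 -4.00e-04 -9.00e-04]]
```

Request:
drive_tool:
  deltas:
    - [[0, 0, 0], [0.3, -4, 1], 1]
    - [[0, 0, 0], [0.6, -8, 1.7], 1]
    - [[0, 0, 0], [0.9, -12, 1.7], 1]
    - [[0, 0, 0], [1.3, -16, 1.7], 1]
    - [[0, 0, 0], [1.6, -20, 1.7], 1]
    - [[0, 0, 0], [1.8, -23.5, 1.7], 1]
    - [[0, 0, 0], [1.9, -25.55, 1.7], 1]
    - [[0, 0, 0], [1.9, -25.55, 1.7], 1]
    - [[0, 0, 0], [1.9, -25.55, 1.7], 1]

```text
clock: 30.55
tcp_pos: [0.5039, -0.138, 0.2097]
tool_rot: [0.69, 0.152, 0.691, -0.152]
force: [0.2, -0.2, -2.0]
finger_gap: 0.0156
```

```bash
python3 - <<'E'
from h import *
s=sensors.sense();print(s["clock"],s["tcp_pos"],s["force"])
_,P=pose("wrist",s)
im,d=capture("wrist");cv2.imwrite("pics/w14.png",im[...,::-1]);t=s["tcp_pos"];u=np.array([.42,.907,0])
p0=np.array([t[0],t[1],t[2]-.0837]);print(proj("wrist",p0+.005*u,P),"hole22",proj("wrist",[.5040,-.1380,.055],P))
cv2.imwrite("pics/w14z.png",cv2.resize(im[130:310,250:390,::-1],None,fx=3,fy=3,interpolation=cv2.INTER_CUBIC))
im,d=capture("scene");cv2.imwrite("pics/s14z.png",cv2.resize(im[90:290,180:330,::-1],None,fx=3,fy=3,interpolation=cv2.INTER_CUBIC))
E
```

```text
30.55 [ 0.50393948 -0.13800003  0.20968765] [ 0.20575618 -0.22532593 -1.97582302]
(np.float64(318.4114489935059), np.float64(238.00513521910048)) hole22 (np.float64(318.9817505659031), np.float64(223.18293264841543))
```

View pics/w14z.png

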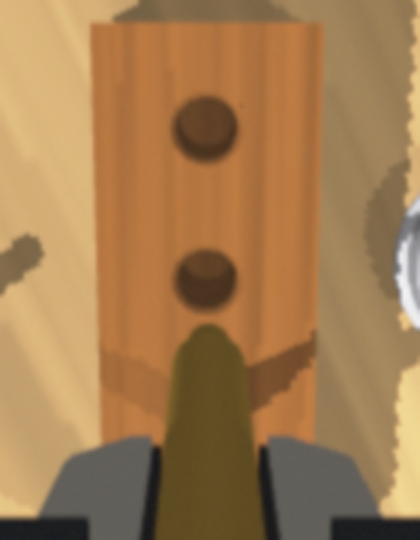

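View pics/s14z.png

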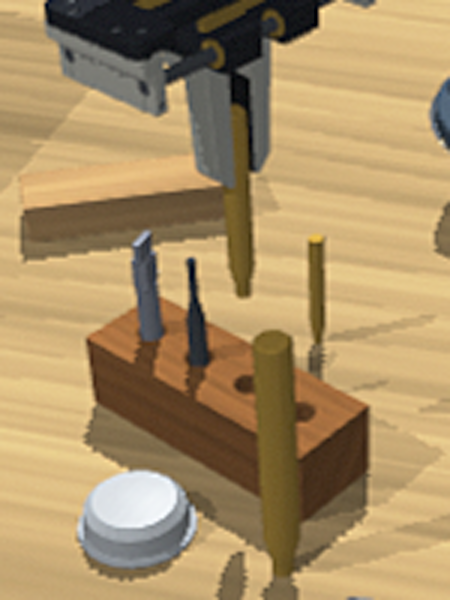

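Request:
drive_tool:
  deltas:
    - [[0, 0, 0], [0.02, 0, -2.5], 1]
    - [[0, 0, 0], [0.02, 0, -5], 1]
    - [[0, 0, 0], [0.02, 0, -6], 1]
    - [[0, 0, 0], [0.02, 0, -7], 1]
    - [[0, 0, 0], [0.02, 0, -8], 1]
    - [[0, 0, 0], [0.02, 0, -8.5], 1]

```text
clock: 31.25
tcp_pos: [0.5042, -0.1385, 0.1249]
tool_rot: [0.691, 0.152, 0.691, -0.152]
force: [-0.5, -0.6, -2.5]
finger_gap: 0.0153
```

Request:
drive_tool:
  deltas:
    - [[0, 0, 0], [0, 0, -0.5], 1]
    - [[0, 0, 0], [0, 0, -1], 1]
    - [[0, 0, 0], [0, 0, -1.5], 1]
    - [[0, 0, 0], [0, 0, -2], 1]
    - [[0, 0, 0], [0, 0, -2.4], 1]
    - [[0, 0, 0], [0, 0, -2.7], 1]
    - [[0, 0, 0], [0, 0, -2.9], 1]
    - [[0, 0, 0], [0, 0, -3.0], 1]

```text
clock: 32.05
tcp_pos: [0.5041, -0.1387, 0.0952]
tool_rot: [0.69, 0.152, 0.691, -0.152]
force: [-2.6, 0.9, -0.1]
finger_gap: 0.0154
```

Request:
drive_tool:
  deltas:
    - [[0, 0, 0], [0, 0, -0.06], 1]
    - [[0, 0, 0], [0, 0, -0.12], 1]
    - [[0, 0, 0], [0, 0, -0.12], 1]

```text
clock: 32.35
tcp_pos: [0.5041, -0.1387, 0.0941]
tool_rot: [0.691, 0.152, 0.691, -0.152]
force: [-2.7, 1.8, -1.5]
finger_gap: 0.0154
```

Request:
drive_tool:
  deltas:
    - [[0, 0, 0], [0, 0, 0], 2.2]
    - [[0, 0, 0], [0, 0, 0], 3.5]
    - [[0, 0, 0], [0, 0, 0], 5]
    - [[0, 0, 0], [0, 0, 0], 5]
    - [[0, 0, 0], [0, 0, 0], 5]
    - [[0, 0, 0], [0, 0, 0], 5]

```text
clock: 32.95
tcp_pos: [0.5042, -0.1388, 0.0942]
tool_rot: [0.691, 0.152, 0.691, -0.152]
force: [-0.7, 0.9, 0.5]
finger_gap: 0.0494
```

Request:
drive_tool:
  deltas:
    - [[0, 0, 0], [0, 0, 2], 5]
    - [[0, 0, 0], [0, 0, 5], 5]
    - [[0, 0, 0], [0, 0, 9], 5]
    - [[0, 0, 0], [0, 0, 13], 5]
    - [[0, 0, 0], [0, 0, 15], 5]
    - [[0, 0, 0], [0, 0, 15], 5]
    - [[0, 0, 0], [0, 0, 15], 5]

```text
clock: 33.65
tcp_pos: [0.5039, -0.1387, 0.2436]
tool_rot: [0.691, 0.152, 0.691, -0.152]
force: [0.5, 0.0, -1.0]
finger_gap: 0.0499
```

```bash
python3 - <<'E'
from h import *
s=sensors.sense();print(s["clock"],s["tcp_pos"],s["force"])
_,P=pose("wrist",s)
im,d=capture("wrist");cv2.imwrite("pics/w15.png",im[...,::-1]);p=cloud("wrist",d,P)
b=(slice(200,290),slice(290,350));k=(d[b]>0)&(p[b][...,2]>.128)&(p[b][...,2]<.145)
print("drift top",p[b][k].mean(0),np.ptp(p[b][k],0))
im,d=capture("side");cv2.imwrite("pics/s15.png",im[...,::-1])
im,d=capture("scene");cv2.imwrite("pics/sc15.png",im[...,::-1])
E
```

```text
33.65 [ 0.50394158 -0.13865015  0.24356716] [ 0.53380052  0.00753029 -0.95002521]
drift top [ 0.50292953 -0.14198828  0.13414479] [0.02997919 0.0492771  0.00901972]
```

View pics/s15.png

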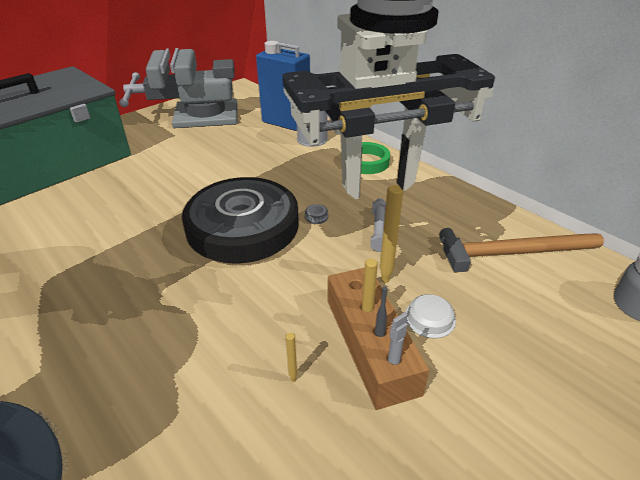

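View pics/w15.png

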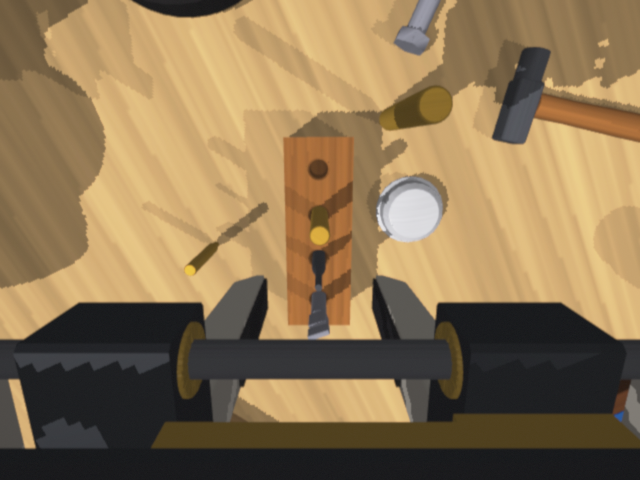

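The drift is back in its own hole: side (370,285) and wrist (319,235), as at the start. The neighbouring tools look untouched and the gripper is clear, so I'm handing the job in.

```bash
python3 - <<'E'
from workcell import order
print(order.finish_job())
E
```

```text
the job is handed in; nothing more can be done
None
```

I took the middle-sized drift out of the block and drove the cup home with seven light pushes. These alternated between the high sides, at about 7–13 N by the end-of-move readings. I then bedded it with a push of about 22 N (drift weight allowed for), held for about 0.3 s. The drift is back in the hole it came from, and I handed the job in at about 34 s without a verdict from the system.

**Cup:** after bedding, the wrist camera showed the cup tilted 0.004 rad. Its height read 0.5 mm below nominal home, which I put down to depth and calibration error because the cup had stopped dead under the drift. The largest tilt seen between pushes was 0.05 rad, which was the starting tilt.

**Forces:** I only have force readings at the end of each move, so peaks within a move were not seen. The largest reading was 20 N before adding the drift's weight.

**Drift and block:** the last pictures show the drift upright in the block. I had gauged its top at about 0.134 m, but that last fit also caught some neighbouring points, so it only agrees roughly with the start. The gripper is clear and the other things look unmoved.

**Disagreements:** the scene and side cameras differed by about 4–5 mm on the wheel's position, so I relied on the wrist camera. Its plain rim-circle fit went wrong once the rim sank below the hub's face, so I did not use it for the last steps.

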